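Draw the hot oven shelf out with the rack hook

ROBOT

A 7-joint arm with a two-finger parallel gripper is mounted at the origin on a cart in front of the work surface, level with it; the furniture and walls round the work are solid. World frame = base frame: x ahead of the robot, y to its left, z up, the work surface at z = 0. Lengths are in m, angles in rad, forces in N, time in s.
With the tool pointing down it reaches from about 0.4 to 0.75 m from the base axis. Payload 19.5 kg.
Tool frame: the origin (TCP) lies at the very end of the fingers, on their centre line; the grasp point (between the pads) lies 19 mm behind it; z points along the fingers, y is the direction in which the jaws open and shut (so a half turn about z gives the same grasp; the last joint's range is limited). The gripper opens to 85 mm and grips with 20 to 120 N. Pads are 22 mm wide; open, the fingers measure 114 mm over their backs; the gripper's body (76 mm by 85 mm) begins 54 mm behind the grasp point. The pads swing forward as they close: fully open they stand 13 mm farther back than shut.
Start: joints at [1.217, 0.707, -0.028, 1.485, 0.022, 0.951, -0.075], TCP at [0.176, -0.547, 0.231] pointing down, gripper open.
Joint ranges: [-2.71, 2.71], [-0.32, 2.16], [-1.57, 1.52], [0, 2.45], [-1.46, 4.6], [0, 2.02], [-2.83, 2.83]. Speed limits (rad/s): [1.89, 1.89, 2.57, 2.57, 3.01, 3.01, 3.01].

INTERFACE

Orientations are given as a unit quaternion [w, x, y, z].
In Python, from rig import * gives the robot as it stands. The module is installed in compiled form; this text tells all that it offers.
- The arm moves only by the tool send_rows, never from a script. Its argument "steps" is a list of rows, each a list of 3 entries, a list of its own where there are three numbers: the shift along the world's x, y, z normalised to -1 to 1, where 1 is 200 mm, then the turn, a rotation vector about the world's x, y, z normalised to -1 to 1, where 1 is 45 degrees, then the closure, from 0 (fully open) to 1 (shut). In form: [[[x, y, z], [rx, ry, rz], hand], ...]. A call has exactly 10 rows; each row shifts and turns the commanded pose from where the row before left it; what a row does not reach is not made up. A row lasts 1/8 s, in which the tool goes at most 62.5 mm and 10.7 degrees, less where a joint would pass 70% of its speed; a pose out of reach is approached as far as the arm can. A call with a number of a shift or a turn outside -1 to 1 is refused whole. A call with a gripper value outside its range is refused whole. The fingers move at their own pace and stop on an object; "squeeze" is the grip in N (left out, the last holds). Time passes only in rows, so rows that do not move let the fingers close, or fill a call up. It gives the time, the measured TCP pose, the force and the opening at its end, in the units of the state.
- get_obs(): the state, without advancing time (a new reading comes with each control period).
- camera(name): name is "scene" or "top"; returns a dict with "frame" (480x640x3 uint8, red, green, blue), "camera_matrix" (3x3 intrinsics, pixels), "R" (3x3) and "t" (3): a world point X has camera coordinates R X + t. Camera axes: x right, y down, z forward; pixel columns grow to the right and rows downward; lengths in m; the calibration is good to about 2 mm. A picture is of the moment at which its call begins. There is no depth.
- hand_in(): hands the job in, once; it reports no verdict.
The state is a dict: "time_s": time; "qpos": joint angles; "qd": joint speeds; "effort": joint torques, N m; "position": TCP position; "ee_rot": TCP orientation; "wrist_force": force on the tool from outside, world axes, zero at the start; "wrist_torque": the same for the moment, N m; "grip_width": finger opening in m.
Only numpy, scipy, OpenCV 4.12 (cv2) and the standard library are available. Lean on these libraries where they do the work, as an engineer would, in place of code of your own. Each camera call takes 0.05 s, during which the arm holds its last target. There are 200 camera calls.

TASK

The little oven has just been switched off and its shelf, with two warm ramekins standing on it, has to be drawn out. Take the wooden-handled rack hook, drop its hook into the eye at the front of the shelf and draw the shelf out slowly until you feel it come firmly up against its stop and hold it there for a moment, without yanking; only the hook may touch the hot oven, shelf and ramekins, which must stay standing. Then unhook, leaving the shelf fully out, and lay the hook down with its hot tip on the round trivet, leaving the cup and the egg timer where they are.

Things in the scene. Friction and masses are not known exactly. Their poses are not given: they have to be found in the camera images.
- hook_grip (a point): Centre of the wooden handle of the rack hook, a loose 130 g tool lying level on the worktop right of the middle. Handle: flat-bottomed, 112 mm long (x), 26 wide (y), 22 high (z); this point is 11 mm above its underside. x runs from handle to hook, z up. A 6 mm steel rod leaves its front, is cranked up 20 mm (top 37 mm above the handle's underside) and ends in a hook turned down.
- hook_tip (a point): Centre of the round end (6 mm thick) of the hook's leg, 140 mm ahead of hook_grip along the tool's x and 8 mm below it; its lowest point is level with the handle's underside. The leg rises 28 mm from here to the bend and leans 16 degrees: its top is 8 mm farther from the handle than the tip, so that a pull seats the eye in the bend.
- eye (a point): Centre of the shelf's eye, a level rigid steel ring at the middle of its front wire: hole 17 mm across, 5 mm wire, open from above and below, at z = 0.115. Axes as the oven's: the shelf slides out level along -x of these axes, against a drag of 4 to 5 N, and stays where left. After 60 to 80 mm, not known beforehand, it meets a rubber-faced stop (10 N per mm): firm is 10 to 18 N, over 22 N a yank.
- oven: Compact silver table oven, 300 mm wide, 250 deep, 226 high, fixed; origin under its centre, x to its back (front faces -x). Its door lies open, level, reaching 166 mm out from the front, top at z = 0.043, below the shelf. The cavity (216 mm wide, as the door) lies left of the control knobs, its middle 33 mm to +y of the oven's middle.
- ramekin_left_mid (a point): Centre, half-way up, of the white ramekin (82 mm across, 44 mm high, 0.2 kg, loose) on the left half of the wire shelf (202 mm wide, 205 mm deep).
- ramekin_right_mid (a point): The same for the equal ramekin on the right half of the shelf.
- trivet: Round flat stoneware trivet, 160 mm across and 12 mm high, fixed, on the worktop to the right. Origin at the centre of its underside. Behind it stands the microwave (fixed, 284 mm high, front at about x = 0.57, from y = -0.10 to -0.57): keep the carried hook clear of it.
- cup_blue: Small green-blue cup (65 x 92 mm, 50 mm high), loose, at the left front of the worktop. A bystander.
- egg_timer: Red and white egg timer, 66 mm across, 55 mm high, loose, to the left of the oven's door. A bystander. Left of the worktop, beyond about y = 0.5, stands a tall fridge.
Mind the look-alikes: they are no part of the job. What is shaped like the part that bears ramekin_right_mid but purple is not meant.

How it is judged:
On the way, in this order (a step that is already met when the one before it is completed fails the run):
1. the hook is in the shelf's eye: its tip inside the ring and below it (horizontal distance between hook_tip and eye below 0.016 m and z of hook_tip in the frame of eye between -0.03 and -0.005 m), for 0.1 s.
2. the shelf is held against its stop by the hook, with a firm pull of more than 8 N (value of joint shelf above 0.078 m and contact force between rack_hook and oven above 8 N and z of hook_tip in the frame of eye below -0.004 m), for 0.25 s.
At the end, for the whole second after the job is handed in: The shelf is out to within 6 mm of its stop with both ramekins standing upright on it, and the rack hook lies the right way up, at rest and released, with its tip on the trivet (within 75 mm of the centre, tip touching or within a few mm) (value of joint shelf above 0.074 m and horizontal distance between hook_tip and trivet below 0.075 m and height (world z) of hook_tip between 0.01 and 0.022 m and angle between hook_grip's own z axis and vertical below 0.35 rad and angle between each of ramekin_left_mid, ramekin_right_mid's own z axis and vertical below 0.1 rad and height (world z) of each of ramekin_left_mid, ramekin_right_mid above 0.13 m and linear speed of rack_hook below 0.02 m/s).
It fails at once if the hook presses or pulls on the oven or its shelf with more than 22 N (contact force between rack_hook and oven above 22 N).
It fails at once if the gripper or arm touches the hot oven, its shelf or a ramekin (contact force between any of the fingers, the arm and oven above 1 N or contact force between any of the fingers, the arm and ramekin_left above 1 N or contact force between any of the fingers, the arm and ramekin_right above 1 N).
It fails at once if the shelf is yanked: it moves faster than 0.25 m/s (velocity of joint shelf above 0.25 m/s).
It fails at once if a ramekin tips by more than 17 degrees (angle between any of ramekin_left_mid, ramekin_right_mid's own z axis and vertical above 0.3 rad).
It fails at once if the cup or the egg timer is shifted by more than 3 cm (distance of any of cup_blue, egg_timer from where it was at the start of the episode above 0.03 m).
It also fails if it takes over 72 s, if anything falls off the work surface, if the arm or the gripper's body presses on something with over 40 N, if the wrist force passes 120 N, or if a joint passes its speed limit or range.

## Working session

There is one attempt and no reset: what is moved stays moved. The work goes in short steps, Python scripts to look and compute and a tool call to move; the robot and the scene stay as the last step left them, time stands still between calls to the robot, and variables do not carry over. Pictures are saved under pics/ and viewed, about 8 in all and at most 12, crops included, and the job is handed in when it is done.

Besides the shell and the picture viewer there is one more tool, called as name(argument=value, ...), one argument or row to a line, values as JSON. send_rows: Moves the arm, as the interface text tells. Scaled input: -1 to 1 covers 200 mm each way for a shift and 45 degrees each way for a turn. Its arguments: {"type":"object","properties":{"steps":{"type":"array","items":{"type":"array"}},"squeeze":{"type":"number"}},"required":["steps"]}

```bash
mkdir -p pics
python3 - <<'E'
from rig import *
import cv2,numpy as np
for n in ("scene","top"):
    c=camera(n); cv2.imwrite(f"pics/{n}0.png",c["frame"][:,:,::-1]); np.savez(f"{n}.npz",K=c["camera_matrix"],R=c["R"],t=c["t"])
    print(n,c["camera_matrix"].tolist(),np.round(-c["R"].T@c["t"],3),c["R"].round(3).tolist())
o=get_obs();print({k:np.round(v,3).tolist() for k,v in o.items()})
E
```

```text
scene [[538.9521827026772, 0.0, 319.7644246936123], [0.0, 538.9521827026772, 237.8028224980168], [0.0, 0.0, 1.0]] [-0.334  0.486  1.098] [[-0.477, -0.879, -0.011], [-0.593, 0.331, -0.734], [0.649, -0.344, -0.679]]
top [[508.3981697436197, 0.0, 315.5689042821369], [0.0, 508.3981697436197, 236.02236168458282], [0.0, 0.0, 1.0]] [ 0.117 -0.014  1.31 ] [[-0.055, -0.998, 0.003], [-0.919, 0.05, -0.39], [0.389, -0.024, -0.921]]
{'time_s': 0.1, 'qpos': [1.217, 0.707, -0.028, 1.485, 0.022, 0.951, -0.076], 'qd': [0.001, -0.001, -0.001, -0.002, -0.001, -0.0, 0.0], 'effort': [0.005, -88.429, 1.238, -23.645, 0.017, 0.005, 0.0], 'position': [0.176, -0.547, 0.231], 'ee_rot': [-0.0, 0.988, 0.155, -0.0], 'wrist_force': [-0.378, -0.306, 0.078], 'wrist_torque': [-0.03, -0.009, -0.016], 'grip_width': 0.086}
```

View pics/scene0.png

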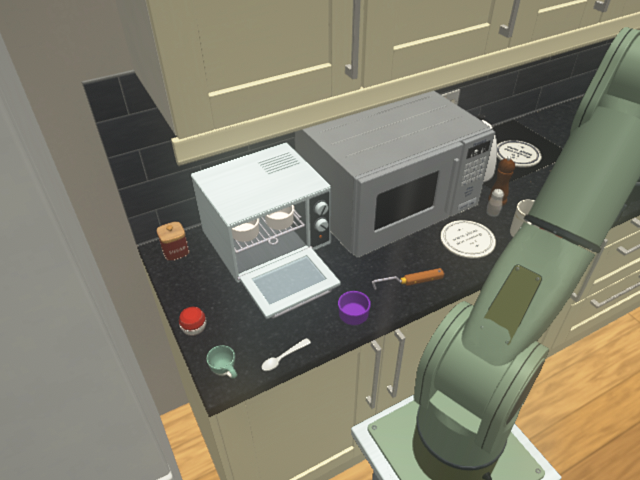

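View pics/top0.png

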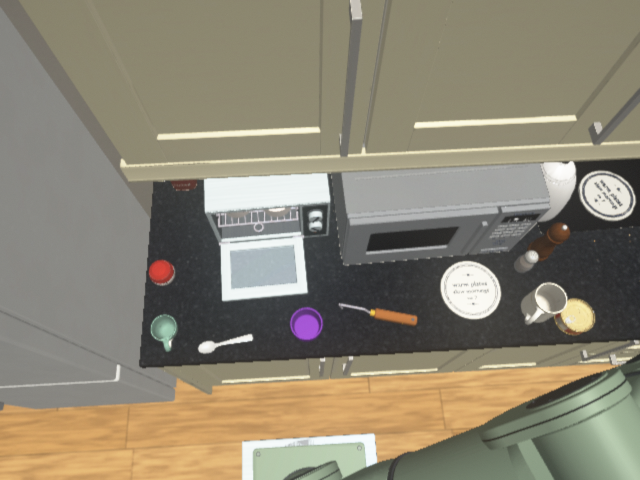

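The scene view shows the eye near (273,240), the hook handle near (423,277), the trivet near (468,239). In the top view they are near (258,227), (395,316) and (471,290). I'll enlarge these spots for accurate pixels.

Run:
```python
import cv2,numpy as np
s=cv2.imread("pics/scene0.png");t=cv2.imread("pics/top0.png")
def crop(im,x,y,w,h):
    c=cv2.resize(im[y:y+h,x:x+w],(400,300),interpolation=cv2.INTER_CUBIC)
    for k in range(0,w,10): cv2.line(c,(k*400//w,0),(k*400//w,6 if k%50 else 12),(0,0,255),1)
    for k in range(0,h,10): cv2.line(c,(0,k*300//h),(6,k*300//h),(0,0,255),1)
    return c
a=np.hstack([crop(s,365,252,80,60),crop(s,220,200,100,75)]);b=np.hstack([crop(t,335,285,88,66),crop(t,210,185,100,75)])
cv2.imwrite("pics/crop0.png",np.vstack([a,b]))
```

```text
(no output)
```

View pics/crop0.png

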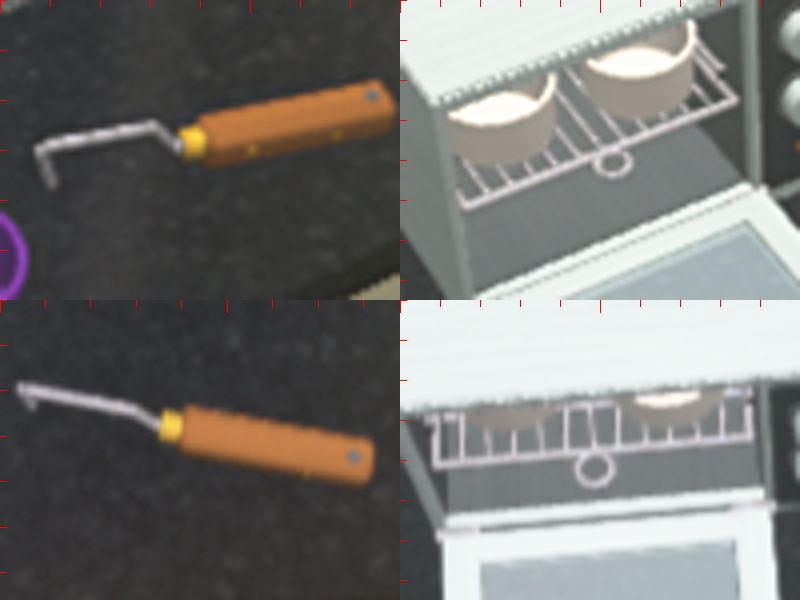

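The crop shows the tip, handle and eye ring clearly in both views. Next I'll turn these into positions.

```bash
cat > h.py <<'E'
import numpy as np,cv2
C={n:dict(np.load(f"{n}.npz")) for n in("scene","top")}
def plane(n,uv,z):
    c=C[n];d=c["R"].T@np.linalg.solve(c["K"],[uv[0],uv[1],1.]);o=-c["R"].T@c["t"]
    return o+d*(z-o[2])/d[2]
def tri(us,ut):
    P={n:C[n]["K"]@np.c_[C[n]["R"],C[n]["t"]] for n in C}
    X=cv2.triangulatePoints(P["scene"],P["top"],np.float64(us).reshape(2,1),np.float64(ut).reshape(2,1)).ravel();return X[:3]/X[3]
def proj(n,X):
    c=C[n];p=c["K"]@(c["R"]@np.asarray(X)+c["t"]);return p[:2]/p[2]
E
python3 - <<'E'
from h import *
f=lambda p,s,o:((np.array(p)+.5)/s-.5+np.array(o))
def show(k,ps,pt,z): print(k,plane("scene",ps,z).round(4),plane("top",pt,z).round(4),tri(ps,pt).round(4))
a=(365,252);b=(220,200);c=(335,285);d=(210,185)
show("tip",f((51,184),5,a),f((33,107),4.545,c),.003)
show("eye",f((213,162),4,b),f((195,170),4,d),.115)
show("shL",f((68,207),4,b),f((35,165),4,d),.115)
show("shR",f((337,100),4,b),f((350,138),4,d),.115)
show("doorhingeR",f((360,187),4,b),f((370,203),4,d),.043)
for n,rc,tr in(("scene",(385,255,445,300),(438,215,500,260)),("top",(365,290,425,335),(438,258,505,322))):
    im=cv2.imread(f"pics/{n}0.png");h=cv2.cvtColor(im,cv2.COLOR_BGR2HSV)
    m=cv2.inRange(h,(4,110,70),(18,255,255));k=np.zeros_like(m);k[rc[1]:rc[3],rc[0]:rc[2]]=m[rc[1]:rc[3],rc[0]:rc[2]]
    p=cv2.findNonZero(k).reshape(-1,2).astype(float);r=cv2.minAreaRect(p.astype(np.float32));u=p.mean(0)
    e=np.linalg.svd(p-u,full_matrices=False)[2][0]
    A,B=plane(n,u-20*e,.011),plane(n,u+20*e,.011)
    print(n,len(p),u,"handle",plane(n,u,.011).round(4),plane(n,u,.014).round(4),"axis deg",np.degrees(np.arctan2(*(A-B)[1::-1])),r)
    k=np.zeros_like(m);k[tr[1]:tr[3],tr[0]:tr[2]]=cv2.inRange(h,(0,0,150),(180,60,255))[tr[1]:tr[3],tr[0]:tr[2]]
    q=cv2.convexHull(cv2.findNonZero(k));M=cv2.moments(q);print("trivet",plane(n,(M['m10']/M['m00'],M['m01']/M['m00']),.012).round(4))
E
```

```text
tip [ 0.4616 -0.1038  0.003 ] [ 0.4602 -0.106   0.003 ] [ 0.4615 -0.1052  0.0018]
eye [0.6584 0.1009 0.115 ] [0.6554 0.1002 0.115 ] [0.6556 0.1009 0.1167]
shL [0.6654 0.2023 0.115 ] [0.6644 0.2029 0.115 ] [0.6638 0.2027 0.1165]
shR [ 6.737e-01 -4.000e-04  1.150e-01] [ 6.727e-01 -2.000e-04  1.150e-01] [ 0.6724 -0.      0.116 ]
doorhingeR [ 0.6565 -0.0074  0.043 ] [ 0.657  -0.0109  0.043 ] [ 0.6597 -0.0101  0.0386]
scene 392 [423.56122449 276.11479592] handle [ 0.4288 -0.2411  0.011 ] [ 0.4267 -0.2391  0.014 ] axis deg -103.97853470928439 ((423.8153076171875, 276.107177734375), (10.535490989685059, 39.643157958984375), 78.31063079833984)
trivet [ 0.4878 -0.4458  0.012 ]
top 464 [395.00431034 316.66810345] handle [ 0.4279 -0.2418  0.011 ] [ 0.4272 -0.2413  0.014 ] axis deg 75.91301184753318 ((395.158447265625, 316.65472412109375), (43.79924011230469, 11.05731201171875), 10.619654655456543)
trivet [ 0.4894 -0.4498  0.012 ]
```

send_rows(
  steps=[
    [[0.126, 0.153, -0.055], [0, 0, 0.13], 0],
    [[0.126, 0.153, -0.055], [0, 0, 0.13], 0],
    [[0.126, 0.153, -0.055], [0, 0, 0.13], 0],
    [[0.126, 0.153, -0.055], [0, 0, 0.13], 0],
    [[0.126, 0.153, -0.055], [0, 0, 0.13], 0],
    [[0.126, 0.153, -0.055], [0, 0, 0.13], 0],
    [[0.126, 0.153, -0.055], [0, 0, 0.13], 0],
    [[0.126, 0.153, -0.055], [0, 0, 0.13], 0],
    [[0.126, 0.153, -0.055], [0, 0, 0.13], 0],
    [[0.126, 0.153, -0.055], [0, 0, 0.13], 0],
  ],
  squeeze=90,
)

```text
time_s: 1.35
position: [0.4291, -0.2402, 0.1208]
ee_rot: [-0.0, 0.785, 0.619, -0.0]
wrist_force: [0.5, -0.0, -0.4]
grip_width: 0.0853
```

send_rows(
  steps=[
    [[-0.005, -0.005, -0.073], [0, 0, 0], 0],
    [[0, 0, -0.073], [0, 0, 0], 0],
    [[0, 0, -0.073], [0, 0, 0], 0],
    [[0, 0, -0.073], [0, 0, 0], 0],
    [[0, 0, -0.073], [0, 0, 0], 0],
    [[0, 0, -0.073], [0, 0, 0], 0],
    [[0, 0, -0.073], [0, 0, 0], 0],
    [[0, 0, -0.071], [0, 0, 0], 0],
    [[0, 0, 0], [0, 0, 0], 1],
    [[0, 0, 0], [0, 0, 0], 1],
  ],
)

```text
time_s: 2.6
position: [0.4275, -0.2423, 0.0051]
ee_rot: [0.0, 0.786, 0.618, 0.0]
wrist_force: [-0.2, -0.5, 0.3]
grip_width: 0.0515
```

send_rows(
  steps=[
    [[0, 0, 0], [0, 0, 0], 1],
    [[0, 0, 0], [0, 0, 0], 1],
    [[0, 0, 0], [0, 0, 0], 1],
    [[0, 0, 0], [0, 0, 0], 1],
    [[0, 0, 0.025], [0, 0, 0], 1],
    [[0, 0, 0.1], [0, 0, 0], 1],
    [[0, 0, 0.15], [0, 0, 0], 1],
    [[0, 0, 0.15], [0, 0, 0], 1],
    [[0, 0, 0.15], [0, 0, 0], 1],
    [[0, 0, 0.125], [0, 0, 0], 1],
  ],
)

```text
time_s: 3.85
position: [0.4273, -0.2423, 0.1463]
ee_rot: [0.0, 0.786, 0.618, 0.0]
wrist_force: [0.4, 0.6, -1.4]
grip_width: 0.0239
```

send_rows(
  steps=[
    [[0.016, 0.161, 0], [0, 0, -0.164], 1],
    [[0.016, 0.161, 0], [0, 0, -0.164], 1],
    [[0.016, 0.161, 0], [0, 0, -0.164], 1],
    [[0.016, 0.161, 0], [0, 0, -0.164], 1],
    [[0.016, 0.161, 0], [0, 0, -0.164], 1],
    [[0.016, 0.161, 0], [0, 0, -0.164], 1],
    [[0.016, 0.161, 0], [0, 0, -0.164], 1],
    [[0.016, 0.161, 0], [0, 0, -0.164], 1],
    [[0.016, 0.161, 0], [0, 0, -0.164], 1],
    [[0.016, 0.161, 0], [0, 0, -0.164], 1],
  ],
)

```text
time_s: 5.1
position: [0.4594, 0.081, 0.1452]
ee_rot: [-0.0, 1.0, 0.02, 0.0]
wrist_force: [1.1, 0.0, -1.9]
grip_width: 0.0239
```

Run:
```python
from rig import *
import cv2,numpy as np
s=camera("scene")["frame"][:,:,::-1].copy();t=camera("top")["frame"][:,:,::-1].copy()
cv2.imwrite("pics/s1.png",s);cv2.imwrite("pics/t1.png",t)
f=lambda i,x,y:cv2.resize(i[y:y+100,x:x+100],(400,400),interpolation=cv2.INTER_CUBIC)
cv2.imwrite("pics/c1.png",np.hstack([f(s,230,200),f(t,210,185)]));o=get_obs();print(o["position"],o["ee_rot"])
```

```text
[0.45925596 0.083268   0.14491168] [-8.82004123e-04  9.99737156e-01  2.29094111e-02 -1.05078359e-05]
```

View pics/c1.png

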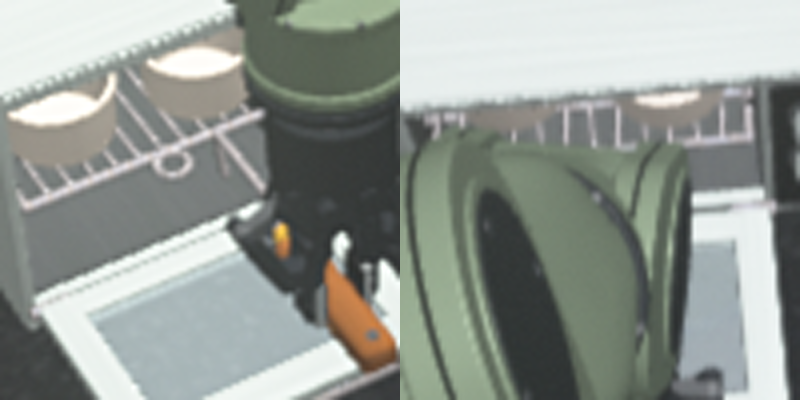

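The scene crop shows the ring near crop (172,163), with the hook's leg from the bend (220,133) to the tip (226,172). The arm hides it all in the top view.

Run:
```python
from h import *
tip=np.array([230+226.5/4-.5,200+172/4-.5]);bend=np.array([230+220/4-.5,200+133/4-.5])
for z in(.138,.143,.148):print(z,plane("scene",tip,z).round(4),plane("scene",bend,z+.028).round(4))
y=np.radians(2.5);T=np.array([.4593,.0833])+.14*np.array([np.cos(y),np.sin(y)]);print("pred tip",T,proj("scene",[*T,.143]),tip,proj("scene",[*(T+[.008,0]),.171]),bend)
print("eye now",plane("scene",(230+172.5/4-.5,200+163/4-.5),.115))
```

```text
0.138 [0.6101 0.0836 0.138 ] [0.6176 0.0829 0.166 ]
0.143 [0.6052 0.0857 0.143 ] [0.6125 0.0851 0.171 ]
0.148 [0.6002 0.0878 0.148 ] [0.6074 0.0872 0.176 ]
pred tip [0.59916675 0.08940671] [285.83647987 244.37424112] [286.125 242.5  ] [283.88367492 234.53404597] [284.5  232.75]
eye now [0.65825387 0.10170784 0.115     ]
```

send_rows(
  steps=[
    [[0.035, 0.009, -0.006], [0, 0, 0], 1],
    [[0.035, 0.009, -0.006], [0, 0, 0], 1],
    [[0.035, 0.009, -0.006], [0, 0, 0], 1],
    [[0.035, 0.009, -0.006], [0, 0, 0], 1],
    [[0.035, 0.008, -0.006], [0, 0, 0], 1],
    [[0.035, 0.008, -0.006], [0, 0, 0], 1],
    [[0.035, 0.008, -0.006], [0, 0, 0], 1],
    [[0.03, 0.008, -0.006], [0, 0, 0], 1],
    [[0, 0, 0], [0, 0, 0], 1],
    [[0, 0, 0], [0, 0, 0], 1],
  ],
)

```text
time_s: 6.45
position: [0.5142, 0.0933, 0.1353]
ee_rot: [-0.0, 1.0, 0.022, -0.0]
wrist_force: [-0.4, -0.4, -1.8]
grip_width: 0.0235
```

Run:
```python
from rig import *
import cv2,numpy as np
s=camera("scene")["frame"][:,:,::-1].copy();t=camera("top")["frame"][:,:,::-1].copy()
cv2.imwrite("pics/s2.png",s);cv2.imwrite("pics/t2.png",t)
cv2.imwrite("pics/c2.png",np.hstack([cv2.resize(s[215:265,250:300],(400,400),interpolation=cv2.INTER_CUBIC),cv2.resize(t[185:285,210:310],(400,400))]));o=get_obs();print(o["position"],o["ee_rot"],o["wrist_force"])
```

```text
[0.51423245 0.09329514 0.13533384] [-6.27583478e-05  9.99750847e-01  2.23212378e-02 -3.97205434e-05] [ 0.24723816 -0.36528189 -1.35026406]
```

View pics/c2.png

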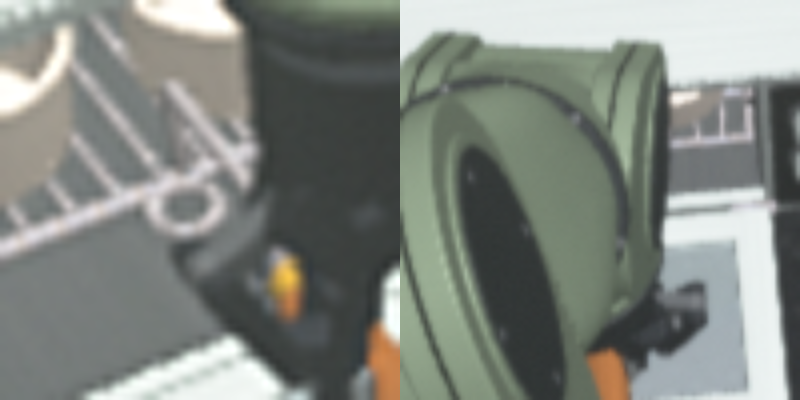

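Run:
```python
import cv2,numpy as np
from h import *
a=cv2.imread("pics/scene0.png")[218:248,262:292];b=cv2.imread("pics/s2.png")[218:248,262:292]
f=lambda i:cv2.resize(i,(390,390),interpolation=cv2.INTER_CUBIC)
cv2.imwrite("pics/c2b.png",np.hstack([f(cv2.convertScaleAbs(b,alpha=1.6,beta=-60)),f(np.clip(cv2.absdiff(a,b).astype(int)*3,0,255).astype(np.uint8))]))
y=np.radians(1.8)
for T in ([.657,.101,.135],[.655,.0985,.134]):
  print(proj("scene",T),proj("scene",np.add(T,[.008,0,.028])))
```

```text
[272.53857616 234.92896669] [270.50966011 225.26732055]
[273.73879871 235.3412416 ] [271.72194771 225.68527512]
```

View pics/c2b.png

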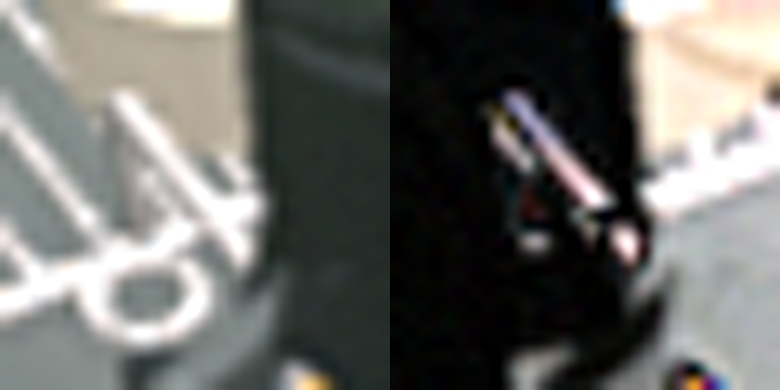

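send_rows(
  steps=[
    [[0, 0.005, -0.01], [0, 0, 0], 1],
    [[0, 0, -0.01], [0, 0, 0], 1],
    [[0, 0, -0.01], [0, 0, 0], 1],
    [[0, 0, -0.01], [0, 0, 0], 1],
    [[0, 0, -0.01], [0, 0, 0], 1],
    [[0, 0, -0.01], [0, 0, 0], 1],
    [[0, 0, -0.01], [0, 0, 0], 1],
    [[0, 0, -0.01], [0, 0, 0], 1],
    [[0, 0, -0.01], [0, 0, 0], 1],
    [[0, 0, 0], [0, 0, 0], 1],
  ],
)

```text
time_s: 7.8
position: [0.5143, 0.0943, 0.1171]
ee_rot: [-0.0, 1.0, 0.022, -0.0]
wrist_force: [-1.1, 0.5, -1.3]
grip_width: 0.024
```

send_rows(
  steps=[
    [[0, 0, -0.005], [0, 0, 0], 1],
    [[-0.002, 0, -0.005], [0, 0, 0], 1],
    [[0, 0, -0.005], [0, 0, 0], 1],
    [[-0.002, 0, -0.005], [0, 0, 0], 1],
    [[0, 0, -0.005], [0, 0, 0], 1],
    [[-0.002, 0, -0.005], [0, 0, 0], 1],
    [[0, 0, -0.005], [0, 0, 0], 1],
    [[-0.002, 0, -0.005], [0, 0, 0], 1],
    [[0, 0, 0], [0, 0, 0], 1],
    [[0, 0, 0], [0, 0, 0], 1],
  ],
)

```text
time_s: 9.05
position: [0.5128, 0.0944, 0.1093]
ee_rot: [-0.0, 1.0, 0.022, 0.0]
wrist_force: [0.2, 0.1, -2.4]
grip_width: 0.0236
```

Run:
```python
from rig import *
import cv2,numpy as np
a=cv2.imread("pics/scene0.png")[218:248,262:292]
s=camera("scene")["frame"][:,:,::-1].copy();cv2.imwrite("pics/s3.png",s);b=s[218:248,262:292]
f=lambda i:cv2.resize(i,(390,390),interpolation=cv2.INTER_CUBIC)
cv2.imwrite("pics/c3.png",np.hstack([f(cv2.convertScaleAbs(b,alpha=1.6,beta=-60)),f(np.clip(cv2.absdiff(a,b).astype(int)*3,0,255).astype(np.uint8))]))
o=get_obs();print(o["position"],o["wrist_force"],o["wrist_torque"])
```

```text
[0.51280889 0.09438104 0.10930434] [ 0.12365275  1.22220591 -1.26528328] [-0.0062195   0.03585252 -0.02779997]
```

View pics/c3.png

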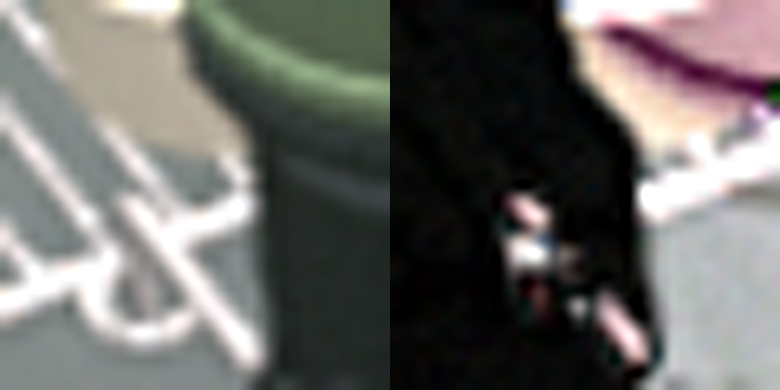

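The leg goes down inside the ring: bend at crop (125,200), leg ending in the hole near (148,305). I'll lower further.

send_rows(
  steps=[
    [[-0.001, 0, -0.006], [0, 0, 0], 1],
    [[-0.002, 0, -0.006], [0, 0, 0], 1],
    [[-0.001, 0, -0.006], [0, 0, 0], 1],
    [[-0.002, 0, -0.006], [0, 0, 0], 1],
    [[-0.001, 0, -0.006], [0, 0, 0], 1],
    [[-0.002, 0, -0.006], [0, 0, 0], 1],
    [[-0.001, 0, -0.006], [0, 0, 0], 1],
    [[-0.002, 0, -0.006], [0, 0, 0], 1],
    [[0, 0, -0.006], [0, 0, 0], 1],
    [[0, 0, 0], [0, 0, 0], 1],
  ],
)

```text
time_s: 10.35
position: [0.5103, 0.0943, 0.0984]
ee_rot: [-0.0, 1.0, 0.022, -0.0]
wrist_force: [-0.4, 0.6, -2.3]
grip_width: 0.0238
```

send_rows(
  steps=[
    [[-0.004, 0, 0], [0, 0, 0], 1],
    [[-0.006, 0, 0], [0, 0, 0], 1],
    [[-0.01, -0.0004, 0], [0, 0, 0], 1],
    [[-0.01, -0.0004, 0], [0, 0, 0], 1],
    [[-0.01, -0.0004, 0], [0, 0, 0], 1],
    [[-0.01, -0.0004, 0], [0, 0, 0], 1],
    [[-0.01, -0.0004, 0], [0, 0, 0], 1],
    [[-0.01, -0.0004, 0], [0, 0, 0], 1],
    [[-0.01, -0.0004, 0], [0, 0, 0], 1],
    [[-0.01, -0.0004, 0], [0, 0, 0], 1],
  ],
)

```text
time_s: 11.6
position: [0.4923, 0.0937, 0.0985]
ee_rot: [-0.0, 1.0, 0.022, 0.0]
wrist_force: [4.9, 1.5, -1.6]
grip_width: 0.0239
```

send_rows(
  steps=[
    [[-0.017, -0.0007, 0], [0, 0, 0], 1],
    [[-0.017, -0.0007, 0], [0, 0, 0], 1],
    [[-0.017, -0.0007, 0], [0, 0, 0], 1],
    [[-0.017, -0.0007, 0], [0, 0, 0], 1],
    [[-0.017, -0.0007, 0], [0, 0, 0], 1],
    [[-0.017, -0.0007, 0], [0, 0, 0], 1],
    [[-0.017, -0.0007, 0], [0, 0, 0], 1],
    [[-0.017, -0.0007, 0], [0, 0, 0], 1],
    [[-0.015, -0.0006, 0], [0, 0, 0], 1],
    [[-0.01, -0.0004, 0], [0, 0, 0], 1],
  ],
)

```text
time_s: 12.85
position: [0.46, 0.0924, 0.0985]
ee_rot: [-0.0, 1.0, 0.022, -0.0]
wrist_force: [3.2, -0.7, -1.3]
grip_width: 0.0236
```

Run:
```python
from rig import *
import cv2,numpy as np
s=camera("scene")["frame"][:,:,::-1].copy();cv2.imwrite("pics/s4.png",s)
cv2.imwrite("pics/c4.png",cv2.resize(s[205:280,230:330],(800,600),interpolation=cv2.INTER_CUBIC))
o=get_obs();print(o["position"],o["wrist_force"])
```

```text
[0.45980786 0.09238673 0.09847804] [ 3.18500414 -0.58885404 -1.66315901]
```

View pics/c4.png

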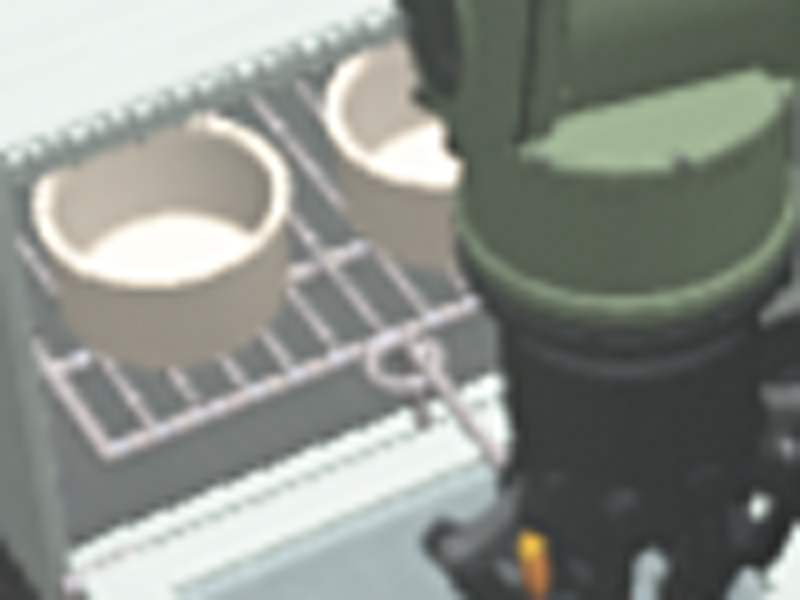

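The shelf is following; the hook's leg shows below the ring (crop 425,410) and both ramekins stand upright.

send_rows(
  steps=[
    [[-0.006, -0.0003, 0], [0, 0, 0], 1],
    [[-0.006, -0.0003, 0], [0, 0, 0], 1],
    [[-0.006, -0.0003, 0], [0, 0, 0], 1],
    [[-0.006, -0.0003, 0], [0, 0, 0], 1],
    [[-0.006, -0.0003, 0], [0, 0, 0], 1],
    [[-0.006, -0.0003, 0], [0, 0, 0], 1],
    [[-0.006, -0.0003, 0], [0, 0, 0], 1],
    [[-0.006, -0.0003, 0], [0, 0, 0], 1],
    [[-0.006, -0.0003, 0], [0, 0, 0], 1],
    [[-0.004, -0.0002, 0], [0, 0, 0], 1],
  ],
)

```text
time_s: 14.15
position: [0.4485, 0.0918, 0.0985]
ee_rot: [-0.0, 1.0, 0.022, -0.0]
wrist_force: [5.0, 0.2, -1.4]
grip_width: 0.0239
```

Run:
```python
from h import *
print(plane("scene",(230+405.5/8-.5,205+360.5/8-.5),.115))
```

```text
[0.61590092 0.09944322 0.115     ]
```

send_rows(
  steps=[
    [[-0.003, -0.0001, 0], [0, 0, 0], 1],
    [[-0.003, -0.0001, 0], [0, 0, 0], 1],
    [[-0.003, -0.0001, 0], [0, 0, 0], 1],
    [[-0.003, -0.0001, 0], [0, 0, 0], 1],
    [[-0.003, -0.0001, 0], [0, 0, 0], 1],
    [[-0.003, -0.0001, 0], [0, 0, 0], 1],
    [[-0.002, -0.0001, 0], [0, 0, 0], 1],
    [[0, 0, 0], [0, 0, 0], 1],
    [[0, 0, 0], [0, 0, 0], 1],
    [[0, 0, 0], [0, 0, 0], 1],
  ],
)

```text
time_s: 15.4
position: [0.4445, 0.0917, 0.0985]
ee_rot: [-0.0, 1.0, 0.022, -0.0]
wrist_force: [3.4, 0.5, -1.6]
grip_width: 0.0237
```

send_rows(
  steps=[
    [[-0.002, -0.0001, 0], [0, 0, 0], 1],
    [[-0.001, 0, 0], [0, 0, 0], 1],
    [[-0.001, 0, 0], [0, 0, 0], 1],
    [[-0.001, 0, 0], [0, 0, 0], 1],
    [[-0.001, 0, 0], [0, 0, 0], 1],
    [[-0.001, 0, 0], [0, 0, 0], 1],
    [[-0.001, 0, 0], [0, 0, 0], 1],
    [[-0.001, 0, 0], [0, 0, 0], 1],
    [[-0.001, 0, 0], [0, 0, 0], 1],
    [[0, 0, 0], [0, 0, 0], 1],
  ],
)

```text
time_s: 16.65
position: [0.4426, 0.0916, 0.0985]
ee_rot: [-0.0, 1.0, 0.022, -0.0]
wrist_force: [4.1, 0.8, -1.8]
grip_width: 0.0241
```

send_rows(
  steps=[
    [[-0.001, 0, 0], [0, 0, 0], 1],
    [[-0.001, -0.0001, 0], [0, 0, 0], 1],
    [[-0.001, 0, 0], [0, 0, 0], 1],
    [[-0.001, -0.0001, 0], [0, 0, 0], 1],
    [[-0.001, 0, 0], [0, 0, 0], 1],
    [[-0.001, -0.0001, 0], [0, 0, 0], 1],
    [[-0.001, 0, 0], [0, 0, 0], 1],
    [[-0.001, 0, 0], [0, 0, 0], 1],
    [[0, 0, 0], [0, 0, 0], 1],
    [[0, 0, 0], [0, 0, 0], 1],
  ],
)

```text
time_s: 17.9
position: [0.441, 0.0916, 0.0985]
ee_rot: [-0.0, 1.0, 0.022, -0.0]
wrist_force: [4.3, 0.8, -1.4]
grip_width: 0.0237
```

send_rows(
  steps=[
    [[-0.001, 0, 0], [0, 0, 0], 1],
    [[-0.001, -0.0001, 0], [0, 0, 0], 1],
    [[-0.001, 0, 0], [0, 0, 0], 1],
    [[-0.001, -0.0001, 0], [0, 0, 0], 1],
    [[-0.001, 0, 0], [0, 0, 0], 1],
    [[-0.001, -0.0001, 0], [0, 0, 0], 1],
    [[-0.001, 0, 0], [0, 0, 0], 1],
    [[-0.001, 0, 0], [0, 0, 0], 1],
    [[0, 0, 0], [0, 0, 0], 1],
    [[0, 0, 0], [0, 0, 0], 1],
  ],
)

```text
time_s: 19.15
position: [0.4393, 0.0915, 0.0985]
ee_rot: [-0.0, 1.0, 0.022, -0.0]
wrist_force: [3.4, -0.8, -0.6]
grip_width: 0.0238
```

send_rows(
  steps=[
    [[-0.001, 0, 0], [0, 0, 0], 1],
    [[-0.001, -0.0001, 0], [0, 0, 0], 1],
    [[-0.001, 0, 0], [0, 0, 0], 1],
    [[-0.001, -0.0001, 0], [0, 0, 0], 1],
    [[-0.001, 0, 0], [0, 0, 0], 1],
    [[-0.001, -0.0001, 0], [0, 0, 0], 1],
    [[-0.001, 0, 0], [0, 0, 0], 1],
    [[-0.001, 0, 0], [0, 0, 0], 1],
    [[0, 0, 0], [0, 0, 0], 1],
    [[0, 0, 0], [0, 0, 0], 1],
  ],
)

```text
time_s: 20.4
position: [0.4378, 0.0915, 0.0985]
ee_rot: [-0.0, 1.0, 0.022, -0.0]
wrist_force: [4.1, 0.4, -0.6]
grip_width: 0.024
```

send_rows(
  steps=[
    [[-0.001, 0, 0], [0, 0, 0], 1],
    [[-0.001, -0.0001, 0], [0, 0, 0], 1],
    [[-0.001, 0, 0], [0, 0, 0], 1],
    [[-0.001, -0.0001, 0], [0, 0, 0], 1],
    [[-0.001, 0, 0], [0, 0, 0], 1],
    [[-0.001, -0.0001, 0], [0, 0, 0], 1],
    [[-0.001, 0, 0], [0, 0, 0], 1],
    [[-0.001, 0, 0], [0, 0, 0], 1],
    [[0, 0, 0], [0, 0, 0], 1],
    [[0, 0, 0], [0, 0, 0], 1],
  ],
)

```text
time_s: 21.65
position: [0.4361, 0.0914, 0.0985]
ee_rot: [-0.0, 1.0, 0.022, -0.0]
wrist_force: [3.5, 0.7, -1.4]
grip_width: 0.0239
```

send_rows(
  steps=[
    [[-0.001, 0, 0], [0, 0, 0], 1],
    [[-0.001, -0.0001, 0], [0, 0, 0], 1],
    [[-0.001, 0, 0], [0, 0, 0], 1],
    [[-0.001, -0.0001, 0], [0, 0, 0], 1],
    [[-0.001, 0, 0], [0, 0, 0], 1],
    [[-0.001, -0.0001, 0], [0, 0, 0], 1],
    [[-0.001, 0, 0], [0, 0, 0], 1],
    [[-0.001, 0, 0], [0, 0, 0], 1],
    [[0, 0, 0], [0, 0, 0], 1],
    [[0, 0, 0], [0, 0, 0], 1],
  ],
)

```text
time_s: 22.9
position: [0.4346, 0.0914, 0.0984]
ee_rot: [-0.0, 1.0, 0.022, -0.0]
wrist_force: [4.1, -0.6, -1.4]
grip_width: 0.0236
```

send_rows(
  steps=[
    [[-0.001, 0, 0], [0, 0, 0], 1],
    [[-0.001, -0.0001, 0], [0, 0, 0], 1],
    [[-0.001, 0, 0], [0, 0, 0], 1],
    [[-0.001, -0.0001, 0], [0, 0, 0], 1],
    [[-0.001, 0, 0], [0, 0, 0], 1],
    [[-0.001, -0.0001, 0], [0, 0, 0], 1],
    [[-0.001, 0, 0], [0, 0, 0], 1],
    [[-0.001, 0, 0], [0, 0, 0], 1],
    [[0, 0, 0], [0, 0, 0], 1],
    [[0, 0, 0], [0, 0, 0], 1],
  ],
)

```text
time_s: 24.15
position: [0.433, 0.0913, 0.0985]
ee_rot: [-0.0, 1.0, 0.022, -0.0]
wrist_force: [3.1, -0.7, -1.2]
grip_width: 0.024
```

send_rows(
  steps=[
    [[-0.001, 0, 0], [0, 0, 0], 1],
    [[-0.001, -0.0001, 0], [0, 0, 0], 1],
    [[-0.001, 0, 0], [0, 0, 0], 1],
    [[-0.001, -0.0001, 0], [0, 0, 0], 1],
    [[-0.001, 0, 0], [0, 0, 0], 1],
    [[-0.001, -0.0001, 0], [0, 0, 0], 1],
    [[-0.001, 0, 0], [0, 0, 0], 1],
    [[-0.001, 0, 0], [0, 0, 0], 1],
    [[0, 0, 0], [0, 0, 0], 1],
    [[0, 0, 0], [0, 0, 0], 1],
  ],
)

```text
time_s: 25.4
position: [0.4313, 0.0912, 0.0985]
ee_rot: [-0.0, 1.0, 0.022, -0.0]
wrist_force: [4.1, -0.7, -0.9]
grip_width: 0.0243
```

send_rows(
  steps=[
    [[-0.001, 0, 0], [0, 0, 0], 1],
    [[-0.001, -0.0001, 0], [0, 0, 0], 1],
    [[-0.001, 0, 0], [0, 0, 0], 1],
    [[-0.001, -0.0001, 0], [0, 0, 0], 1],
    [[-0.001, 0, 0], [0, 0, 0], 1],
    [[-0.001, -0.0001, 0], [0, 0, 0], 1],
    [[-0.001, 0, 0], [0, 0, 0], 1],
    [[-0.001, 0, 0], [0, 0, 0], 1],
    [[0, 0, 0], [0, 0, 0], 1],
    [[0, 0, 0], [0, 0, 0], 1],
  ],
)

```text
time_s: 26.65
position: [0.4297, 0.0912, 0.0984]
ee_rot: [-0.0, 1.0, 0.022, -0.0]
wrist_force: [4.0, -0.8, -1.7]
grip_width: 0.024
```

send_rows(
  steps=[
    [[-0.001, 0, 0], [0, 0, 0], 1],
    [[-0.001, -0.0001, 0], [0, 0, 0], 1],
    [[-0.001, 0, 0], [0, 0, 0], 1],
    [[-0.001, -0.0001, 0], [0, 0, 0], 1],
    [[-0.001, 0, 0], [0, 0, 0], 1],
    [[-0.001, -0.0001, 0], [0, 0, 0], 1],
    [[-0.001, 0, 0], [0, 0, 0], 1],
    [[-0.001, 0, 0], [0, 0, 0], 1],
    [[0, 0, 0], [0, 0, 0], 1],
    [[0, 0, 0], [0, 0, 0], 1],
  ],
)

```text
time_s: 27.9
position: [0.4282, 0.0911, 0.0985]
ee_rot: [-0.0, 1.0, 0.022, -0.0]
wrist_force: [3.4, -0.5, -1.6]
grip_width: 0.0239
```

send_rows(
  steps=[
    [[-0.001, 0, 0], [0, 0, 0], 1],
    [[-0.001, -0.0001, 0], [0, 0, 0], 1],
    [[-0.001, 0, 0], [0, 0, 0], 1],
    [[-0.001, -0.0001, 0], [0, 0, 0], 1],
    [[-0.001, 0, 0], [0, 0, 0], 1],
    [[-0.001, -0.0001, 0], [0, 0, 0], 1],
    [[-0.001, 0, 0], [0, 0, 0], 1],
    [[0, 0, 0], [0, 0, 0], 1],
    [[0, 0, 0], [0, 0, 0], 1],
    [[0, 0, 0], [0, 0, 0], 1],
  ],
)

```text
time_s: 29.15
position: [0.4268, 0.091, 0.0985]
ee_rot: [-0.0, 1.0, 0.022, -0.0]
wrist_force: [4.6, 0.0, -1.0]
grip_width: 0.0235
```

send_rows(
  steps=[
    [[-0.001, 0, 0], [0, 0, 0], 1],
    [[-0.001, -0.0001, 0], [0, 0, 0], 1],
    [[-0.001, 0, 0], [0, 0, 0], 1],
    [[-0.001, -0.0001, 0], [0, 0, 0], 1],
    [[-0.001, 0, 0], [0, 0, 0], 1],
    [[-0.001, -0.0001, 0], [0, 0, 0], 1],
    [[-0.001, 0, 0], [0, 0, 0], 1],
    [[0, 0, 0], [0, 0, 0], 1],
    [[0, 0, 0], [0, 0, 0], 1],
    [[0, 0, 0], [0, 0, 0], 1],
  ],
)

```text
time_s: 30.4
position: [0.4254, 0.091, 0.0985]
ee_rot: [-0.0, 1.0, 0.022, -0.0]
wrist_force: [3.8, 0.5, -1.8]
grip_width: 0.0237
```

send_rows(
  steps=[
    [[-0.001, 0, 0], [0, 0, 0], 1],
    [[-0.001, -0.0001, 0], [0, 0, 0], 1],
    [[-0.001, 0, 0], [0, 0, 0], 1],
    [[-0.001, -0.0001, 0], [0, 0, 0], 1],
    [[-0.001, 0, 0], [0, 0, 0], 1],
    [[-0.001, -0.0001, 0], [0, 0, 0], 1],
    [[-0.001, 0, 0], [0, 0, 0], 1],
    [[0, 0, 0], [0, 0, 0], 1],
    [[0, 0, 0], [0, 0, 0], 1],
    [[0, 0, 0], [0, 0, 0], 1],
  ],
)

```text
time_s: 31.65
position: [0.424, 0.0909, 0.0985]
ee_rot: [-0.0, 1.0, 0.022, -0.0]
wrist_force: [3.7, -0.4, -1.6]
grip_width: 0.0243
```

send_rows(
  steps=[
    [[-0.001, 0, 0], [0, 0, 0], 1],
    [[-0.001, -0.0001, 0], [0, 0, 0], 1],
    [[-0.001, 0, 0], [0, 0, 0], 1],
    [[-0.001, -0.0001, 0], [0, 0, 0], 1],
    [[-0.001, 0, 0], [0, 0, 0], 1],
    [[-0.001, -0.0001, 0], [0, 0, 0], 1],
    [[0, 0, 0], [0, 0, 0], 1],
    [[0, 0, 0], [0, 0, 0], 1],
    [[0, 0, 0], [0, 0, 0], 1],
    [[0, 0, 0], [0, 0, 0], 1],
  ],
)

```text
time_s: 32.9
position: [0.4228, 0.0909, 0.0985]
ee_rot: [-0.0, 1.0, 0.022, -0.0]
wrist_force: [3.7, -0.3, -1.7]
grip_width: 0.0239
```

send_rows(
  steps=[
    [[-0.001, 0, 0], [0, 0, 0], 1],
    [[-0.001, -0.0001, 0], [0, 0, 0], 1],
    [[-0.001, 0, 0], [0, 0, 0], 1],
    [[-0.001, -0.0001, 0], [0, 0, 0], 1],
    [[-0.001, 0, 0], [0, 0, 0], 1],
    [[-0.001, -0.0001, 0], [0, 0, 0], 1],
    [[0, 0, 0], [0, 0, 0], 1],
    [[0, 0, 0], [0, 0, 0], 1],
    [[0, 0, 0], [0, 0, 0], 1],
    [[0, 0, 0], [0, 0, 0], 1],
  ],
)

```text
time_s: 34.15
position: [0.4221, 0.0908, 0.0985]
ee_rot: [-0.0, 1.0, 0.022, 0.001]
wrist_force: [7.4, 0.3, -1.3]
grip_width: 0.0239
```

send_rows(
  steps=[
    [[-0.001, 0, 0], [0, 0, 0], 1],
    [[-0.001, 0, 0], [0, 0, 0], 1],
    [[-0.001, 0, 0], [0, 0, 0], 1],
    [[-0.001, 0, 0], [0, 0, 0], 1],
    [[-0.001, 0, 0], [0, 0, 0], 1],
    [[0, 0, 0], [0, 0, 0], 1],
    [[0, 0, 0], [0, 0, 0], 1],
    [[0, 0, 0], [0, 0, 0], 1],
    [[0, 0, 0], [0, 0, 0], 1],
    [[0, 0, 0], [0, 0, 0], 1],
  ],
)

```text
time_s: 35.4
position: [0.4219, 0.0909, 0.0986]
ee_rot: [-0.0, 1.0, 0.022, 0.001]
wrist_force: [11.2, -0.3, -2.2]
grip_width: 0.024
```

send_rows(
  steps=[
    [[-0.001, 0, 0], [0, 0, 0], 1],
    [[-0.001, 0, 0], [0, 0, 0], 1],
    [[-0.001, 0, 0], [0, 0, 0], 1],
    [[0, 0, 0], [0, 0, 0], 1],
    [[0, 0, 0], [0, 0, 0], 1],
    [[0, 0, 0], [0, 0, 0], 1],
    [[0, 0, 0], [0, 0, 0], 1],
    [[0, 0, 0], [0, 0, 0], 1],
    [[0, 0, 0], [0, 0, 0], 1],
    [[0, 0, 0], [0, 0, 0], 1],
  ],
)

```text
time_s: 36.65
position: [0.4218, 0.0909, 0.0987]
ee_rot: [-0.0, 1.0, 0.022, 0.002]
wrist_force: [12.9, 1.1, -2.6]
grip_width: 0.0238
```

send_rows(
  steps=[
    [[0.005, 0.0002, 0], [0, 0, 0], 1],
    [[0.005, 0.0002, 0], [0, 0, 0], 1],
    [[0.005, 0.0002, 0], [0, 0, 0], 1],
    [[0.005, 0.0002, 0], [0, 0, 0], 1],
    [[0.005, 0.0002, 0], [0, 0, 0], 1],
    [[0.005, 0.0002, 0], [0, 0, 0], 1],
    [[0.005, 0.0002, 0], [0, 0, 0], 1],
    [[0, 0, 0], [0, 0, 0], 1],
    [[0, 0, 0], [0, 0, 0], 1],
    [[0, 0, 0], [0, 0, 0], 1],
  ],
)

```text
time_s: 37.9
position: [0.4269, 0.0911, 0.0985]
ee_rot: [-0.0, 1.0, 0.022, -0.0]
wrist_force: [1.0, 0.3, -1.5]
grip_width: 0.0242
```

send_rows(
  steps=[
    [[0.003, 0, 0.01], [0, 0, 0], 1],
    [[0.003, 0, 0.01], [0, 0, 0], 1],
    [[0.003, 0, 0.01], [0, 0, 0], 1],
    [[0.003, 0, 0.01], [0, 0, 0], 1],
    [[0.003, 0, 0.01], [0, 0, 0], 1],
    [[0.003, 0, 0.01], [0, 0, 0], 1],
    [[0.003, 0, 0.01], [0, 0, 0], 1],
    [[0.003, 0, 0.01], [0, 0, 0], 1],
    [[0, 0, 0.01], [0, 0, 0], 1],
    [[0, 0, 0], [0, 0, 0], 1],
  ],
)

```text
time_s: 39.15
position: [0.4318, 0.0911, 0.1166]
ee_rot: [-0.0, 1.0, 0.022, 0.0]
wrist_force: [0.1, -0.7, -1.9]
grip_width: 0.0238
```

send_rows(
  steps=[
    [[0, 0, 0.01], [0, 0, 0], 1],
    [[0, 0, 0.01], [0, 0, 0], 1],
    [[0, 0, 0.015], [0, 0, 0], 1],
    [[0, 0, 0.02], [0, 0, 0], 1],
    [[0, 0, 0.025], [0, 0, 0], 1],
    [[0, 0, 0.03], [0, 0, 0], 1],
    [[0, 0, 0.03], [0, 0, 0], 1],
    [[0, 0, 0.03], [0, 0, 0], 1],
    [[0, 0, 0], [0, 0, 0], 1],
    [[0, 0, 0], [0, 0, 0], 1],
  ],
)

```text
time_s: 40.4
position: [0.4317, 0.0911, 0.1504]
ee_rot: [-0.0, 1.0, 0.022, -0.0]
wrist_force: [0.3, 0.2, -3.0]
grip_width: 0.024
```

Run:
```python
from rig import *
import cv2,numpy as np
s=camera("scene")["frame"][:,:,::-1].copy();cv2.imwrite("pics/s5.png",s)
cv2.imwrite("pics/c5.png",cv2.resize(s[205:280,230:330],(800,600),interpolation=cv2.INTER_CUBIC))
o=get_obs();print(o["position"],o["wrist_force"],o["qpos"])
```

```text
[0.43169815 0.09105936 0.15031135] [-0.11919027  0.3580394  -2.06496745] [-0.42820742  0.68170985  0.25763524  2.05812491 -0.3810193   0.44672447
 -1.40575607]
```

View pics/c5.png

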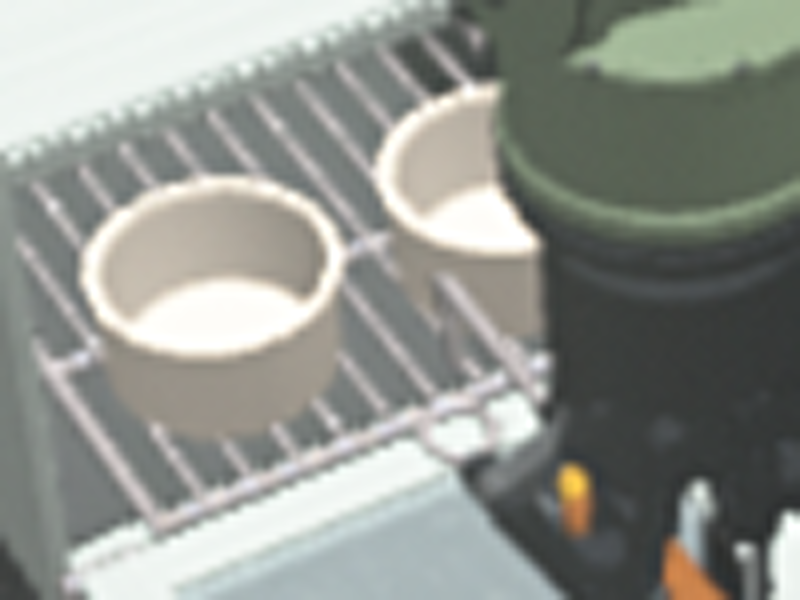

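The hook hangs free above the ring (ring near crop 455,430), the shelf is out, and both ramekins are upright. Next I'll carry the hook to the trivet.

send_rows(
  steps=[
    [[-0.03, 0, 0.05], [0, 0, 0], 1],
    [[-0.02, -0.12, 0.025], [0, 0, -0.2], 1],
    [[0, -0.15, 0], [0, 0, -0.2], 1],
    [[0, -0.17, 0], [0, 0, -0.2], 1],
    [[0, -0.2, 0], [0, 0, -0.2], 1],
    [[0, -0.2, 0], [0, 0, -0.2], 1],
    [[0, -0.25, 0], [0, 0, -0.2], 1],
    [[0, -0.25, 0], [0, 0, -0.2], 1],
    [[0, -0.25, 0], [0, 0, -0.2], 1],
    [[0, -0.25, 0], [0, 0, 0], 1],
  ],
)

```text
time_s: 41.7
position: [0.4215, -0.2781, 0.166]
ee_rot: [-0.0, 0.821, -0.57, -0.0]
wrist_force: [0.7, 0.8, -2.7]
grip_width: 0.0239
```

send_rows(
  steps=[
    [[0, -0.03, -0.09], [-0.0365, -0.0135, 0], 1],
    [[0, -0.03, -0.09], [-0.0365, -0.0135, 0], 1],
    [[0, 0, -0.09], [0, 0, 0], 1],
    [[0, 0, -0.09], [0, 0, 0], 1],
    [[0, 0, -0.09], [0, 0, 0], 1],
    [[0, 0, -0.09], [0, 0, 0], 1],
    [[0, 0, -0.08], [0, 0, 0], 1],
    [[0, 0, -0.05], [0, 0, 0], 1],
    [[0, 0, -0.04], [0, 0, 0], 1],
    [[0, 0, 0], [0, 0, 0], 1],
  ],
)

```text
time_s: 42.95
position: [0.4217, -0.2889, 0.0234]
ee_rot: [0.017, 0.822, -0.569, 0.025]
wrist_force: [-1.4, -0.8, -0.8]
grip_width: 0.0237
```

Run:
```python
from rig import *
import cv2,numpy as np
s=camera("scene")["frame"][:,:,::-1].copy();t=camera("top")["frame"][:,:,::-1].copy()
cv2.imwrite("pics/s6.png",s);cv2.imwrite("pics/t6.png",t)
f=lambda i,x,y:cv2.resize(i[y:y+100,x:x+100],(400,400),interpolation=cv2.INTER_CUBIC)
cv2.imwrite("pics/c6.png",np.hstack([f(s,400,205),f(t,390,240)]));o=get_obs();print(o["position"],o["ee_rot"],o["wrist_force"],o["qpos"][6])
```

```text
[ 0.4219034  -0.28898374  0.02382834] [ 0.0174852   0.82157457 -0.56927228  0.02526966] [-0.30447338 -0.01163492 -2.28600441] -1.4851981613488954
```

View pics/c6.png

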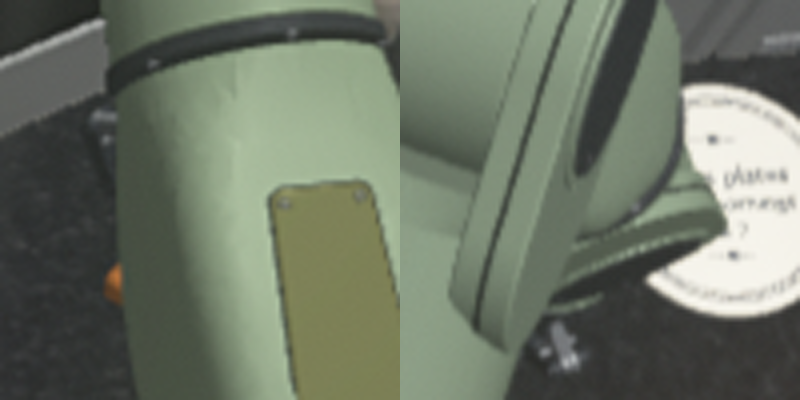

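The arm hides the hook in both views here, so I'll go by the geometry and the force.

send_rows(
  steps=[
    [[0, 0, -0.01], [0, 0, 0], 1],
    [[0, 0, -0.01], [0, 0, 0], 1],
    [[0, 0, -0.01], [0, 0, 0], 1],
    [[0, 0, -0.01], [0, 0, 0], 1],
    [[0, 0, -0.01], [0, 0, 0], 1],
    [[0, 0, -0.01], [0, 0, 0], 1],
    [[0, 0, -0.006], [0, 0, 0], 1],
    [[0, 0, 0], [0, 0, 0], 1],
    [[0, 0, 0], [0, 0, 0], 1],
    [[0, 0, 0], [0, 0, 0], 1],
  ],
)

```text
time_s: 44.3
position: [0.4218, -0.2889, 0.0103]
ee_rot: [0.017, 0.822, -0.569, 0.025]
wrist_force: [-0.1, 0.9, -1.6]
grip_width: 0.0238
```

send_rows(
  steps=[
    [[0, 0, -0.004], [0, 0, 0], 1],
    [[0, 0, -0.004], [0, 0, 0], 1],
    [[0, 0, 0], [0, 0, 0], 0.5],
    [[0, 0, 0], [0, 0, 0], 0],
    [[0, 0, 0], [0, 0, 0], 0],
    [[0, 0, 0], [0, 0, 0], 0],
    [[0, 0, 0], [0, 0, 0], 0],
    [[0, 0, 0], [0, 0, 0], 0],
    [[0, 0, 0], [0, 0, 0], 0],
    [[0, 0, 0], [0, 0, 0], 0],
  ],
)

```text
time_s: 45.55
position: [0.4218, -0.2889, 0.0087]
ee_rot: [0.017, 0.822, -0.569, 0.025]
wrist_force: [-0.3, -0.1, -0.9]
grip_width: 0.0857
```

send_rows(
  steps=[
    [[0, 0, 0.02], [0, 0, 0], 0],
    [[0, 0, 0.06], [0, 0, 0], 0],
    [[0, 0, 0.1], [0, 0, 0], 0],
    [[0, 0, 0.15], [0, 0, 0], 0],
    [[0, 0, 0.2], [0, 0, 0], 0],
    [[0, 0, 0.2], [0, 0, 0], 0],
    [[-0.1, -0.1, 0.1], [0, 0, 0], 0],
    [[-0.1, -0.25, 0], [0, 0, 0], 0],
    [[-0.1, -0.25, 0], [0, 0, 0], 0],
    [[-0.1, -0.25, 0], [0, 0, 0], 0],
  ],
)

```text
time_s: 46.8
position: [0.3409, -0.4602, 0.1757]
ee_rot: [0.018, 0.822, -0.569, 0.025]
wrist_force: [0.8, -0.2, -0.1]
grip_width: 0.0855
```

Run:
```python
from rig import *
import cv2,numpy as np
s=camera("scene")["frame"][:,:,::-1].copy();t=camera("top")["frame"][:,:,::-1].copy()
cv2.imwrite("pics/s7.png",s);cv2.imwrite("pics/t7.png",t)
f=lambda i,x,y,w,h:cv2.resize(i[y:y+h,x:x+w],(400,300),interpolation=cv2.INTER_CUBIC)
cv2.imwrite("pics/c7.png",np.vstack([np.hstack([f(s,380,210,120,90),f(t,380,250,120,90)]),np.hstack([f(s,170,180,200,150),f(t,140,180,200,150)])]))
```

```text
(no output)
```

View pics/c7.png

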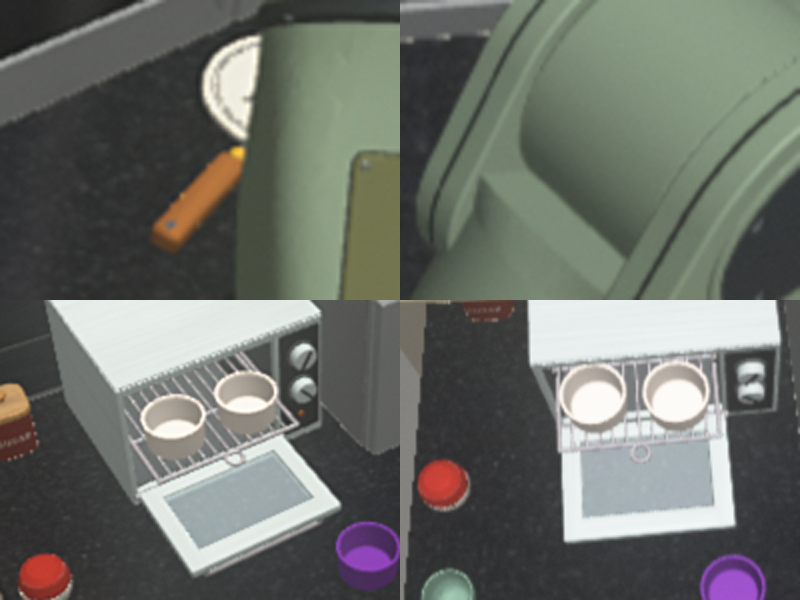

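The shelf is fully out, and both ramekins, the timer and the cup are in place. The arm still hides the trivet, so I'll retreat toward the start pose.

send_rows(
  steps=[
    [[-0.08, -0.1, 0.03], [0, 0, 0], 0],
    [[-0.08, -0.1, 0.03], [0, 0, 0], 0],
    [[-0.08, -0.1, 0.03], [0, 0, 0], 0],
    [[-0.08, -0.1, 0.03], [0, 0, 0], 0],
    [[-0.08, -0.05, 0.03], [0, 0, 0], 0],
    [[-0.08, 0, 0.03], [0, 0, 0], 0],
    [[-0.08, 0, 0.03], [0, 0, 0], 0],
    [[-0.08, 0, 0.03], [0, 0, 0], 0],
    [[-0.08, 0, 0.03], [0, 0, 0], 0],
    [[-0.08, 0, 0.03], [0, 0, 0], 0],
  ],
)

```text
time_s: 48.15
position: [0.1808, -0.5488, 0.2351]
ee_rot: [0.017, 0.822, -0.569, 0.025]
wrist_force: [0.7, 0.1, -0.5]
grip_width: 0.0854
```

Run:
```python
from rig import *
import cv2,numpy as np
from h import *
s=camera("scene")["frame"][:,:,::-1].copy();t=camera("top")["frame"][:,:,::-1].copy()
f=lambda i,x,y,w,h:cv2.resize(i[y:y+h,x:x+w],(400,300),interpolation=cv2.INTER_CUBIC)
cv2.imwrite("pics/c8.png",np.hstack([f(s,400,210,120,90),f(t,390,250,120,90)]))
print(get_obs()["position"],"eye",plane("scene",(287.3,258.3),.115),plane("top",(259.8,255.8),.115))
```

```text
[ 0.17981244 -0.54926162  0.23553902] eye [0.57754162 0.09735499 0.115     ] [0.57633827 0.0975169  0.115     ]
```

View pics/c8.png

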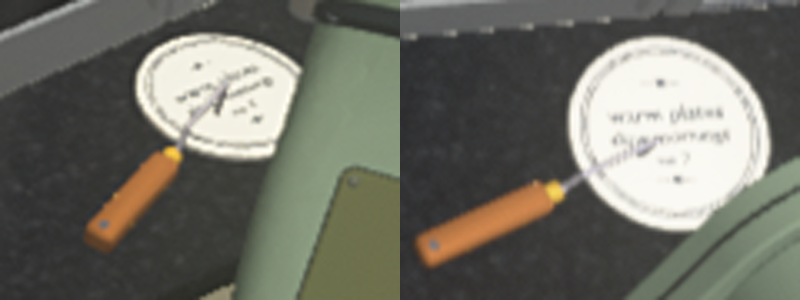

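The tip lies near the trivet's centre with the handle on the worktop, right way up. The eye has moved about 80 mm. Handing in.

```bash
python3 -c "
from rig import *
print(hand_in())"
```

```text
the job is handed in; nothing more can be done
None
```

I drew the shelf out with the rack hook, held it against its stop, unhooked it, laid the hook on the trivet and handed the job in at about 48 s of the 72 s allowed. No verdict was reported.

- **Pull:** The force stayed at about 3–5 N while the shelf slid and rose at the stop. I brought it up to about 11 N and then 13 N, roughly two seconds above 10 N. These are end-of-call readings, so I did not see any peaks in between.
- **Shelf:** After unhooking, the two cameras put the eye 79–81 mm out from where it started. Both ramekins stood upright. That picture was taken just before the arm's last retreat.
- **Hook:** The last picture shows it right way up, with its tip on the trivet roughly 25–35 mm from the centre and its handle on the worktop. I did not work out the tip position exactly.
- **Bystanders:** The egg timer and cup looked undisturbed, but I checked them by eye only.
- **Small disagreements:** The two cameras differed by about 1–3 mm on the eye. The arm hid the hook while I was laying it down, so that step relied on geometry and force readings until the final picture.

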